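# Change the battery pack of the bench torque tester

## Task

The torque tester's battery is flat: press the pack in its bay down until the push-push latch lets it spring up, draw it out and stand it upright, right down, in the empty charger cup. Then take the charged pack from the other cup, slide it into the bay and press it down until the latch catches, so that it stays level with the deck when you let go. Press and slide gently, the latch breaks above 25 N and the case above 60 N, and leave the tools and parts lying about where they are.

Things in the scene. Friction and masses are not known exactly. Their poses are not given: they have to be found in the camera images.
- tester: Bench torque tester, fixed: grey case 190 (x) by 260 (y) by 85 mm high, origin at the centre of its underside, x away from the operator, z up. Along its far (+x) edge a black console with a display, 34 mm deep, 26 mm above the deck; on the deck at x -30, y -75 mm a round steel transducer, 68 mm across, 30 mm high. The battery bay opens in the deck on the +y side of it.
- bay (a point): Centre of the mouth of the battery bay, level with the deck (85 mm above the table), axes parallel to the tester's. The bay is a straight upright well, 57.5 mm (x) by 37.5 mm (y), 0.75 mm wider than a pack on every side, with a black bevelled rim that widens to 62.5 by 42.5 mm over its top 3.5 mm.
- latch: Push-push latch unit at the foot of the bay, fixed. Origin on the bay's axis, nominally 85 mm below the mouth, but up to 1.5 mm higher or lower from tester to tester, and with it the carriage and the pack. A spring lifts the carriage on which the pack stands (not fastened): 4 N fully up, 7 N fully down, so a finger on the pack needs 2 N to start and about 5 N at the bottom.
- carriage (a joint): Height of the carriage in metres over its locked height: 0 to 0.001 locked (pack level with the deck, within 2.5 mm), 0.018 up (pack 18 mm proud), from -0.0042 on it meets rubber stops (some 15 N per mm). Pressed onto the stops and let go it changes state: from up it stays locked, from locked it springs up. A press ending less than 4 mm below locked may leave it as it was.
- flat: The flat battery pack, at the start locked in the bay: a plain block 56 mm (x) by 36 mm (y) by 60 mm high, black with a grey top and a small rubber thumb pad, about 0.16 kg. Origin at the centre of its underside, z up. While locked it cannot be gripped. It may go in either way round (half a turn).
- charged: The charged battery pack, of the same make and size as the flat one (56 by 36 by 60 mm, about 0.16 kg, origin at the centre of its underside, z up). At the start it stands in a charger cup, its top 30 mm above the cup's rim. It may go in either way round.
- charger_full: The charger cup in which the charged pack stands at the start, fixed: a black base 92 by 72 by 15 mm with an upright open-topped cup on it, inside 64 mm (x) by 44 mm (y), walls 5 mm, rim 46 mm and inner floor 15 mm above the table. Origin at the centre of its underside, z up.
- charger_free: The empty charger cup, fixed, of the same shape and size as the other; a pack in it stands on the floor 15 mm above the cup's origin, with 4 mm of room on every side.
- coupon: Bystander: drilled aluminium strip lying on the table, 130 by 32 by 4 mm, between the tester and the cups. Origin at the centre of its underside.
- socket: Bystander: steel drive socket, 24 mm across and 30 mm high, standing loose on the tester's deck near its front edge, at about x -72, y -18 mm. Origin at the centre of its underside.
- torque_wrench: Bystander: wrench lying on the table on the tester's right, 260 mm long. Origin near the middle of its underside.
- mallet: Bystander: mallet with a wooden handle, 280 mm long, lying at the far side of the table. Origin near the middle of its underside.
- air_drill: Bystander: pneumatic pistol drill lying on its side at the far right, about 200 mm long. Origin at its underside.
There are look-alikes about, which are no part of the job. What is shaped like the charged but blue is not meant.

How it is judged:
By the outcome, as a careful person would: the job done as asked, in the order asked, and still so for the second after the job is handed in, with the robot touching nothing.
It also fails if it takes over 72 s, if anything falls off the work surface, if the arm or the gripper's body presses on something with over 40 N, if the wrist force passes 120 N, or if a joint passes its speed limit or range.

## Robot

A 6-joint arm with a two-finger parallel gripper is mounted at the origin on the work surface. World frame = base frame: x ahead of the robot, y to its left, z up, the work surface at z = 0. Lengths are in m, angles in rad, forces in N, time in s.
With the tool pointing down it reaches from about 0.3 to 0.775 m from the base axis. Payload 14.6 kg.
Tool frame: the origin (TCP) lies midway between the tips of the shut fingers; the grasp point (between the pads) lies 19 mm behind it; z points along the fingers, y is the line along which they close (so a half turn about z gives the same grasp; the last joint's range is limited). The gripper opens to 85 mm and grips with 20 to 120 N. Pads are 22 mm wide; open, the fingers measure 114 mm over their backs; the gripper's body (76 mm by 85 mm) begins 54 mm behind the grasp point. The pads swing forward as they close: fully open they stand 13 mm farther back than shut.
Start: joints at [1.124, 0.3, 1.521, -0, 1.321, -0.067], TCP at [0.204, 0.511, 0.231] pointing down, gripper open.
Joint ranges: [-3.03, 3.03], [-0.79, 2.21], [0.23, 2.52], [-1.04, 4.18], [0, 3.07], [-2.55, 2.55]. Speed limits (rad/s): [2.22, 2.22, 2.57, 3.14, 3.14, 3.14].

## Interface

Orientations are given as a rotation vector (axis times angle).
In Python, from bench import robot, optics, order gives the robot as it stands.
- The arm moves only by the tool step_arm, never from a script. Its argument "deltas" is a list of rows, each a list of 7 numbers: the finger opening in cm, from 0 to 8.54, then the shift along the tool's x, y, z in cm, then the turn, a rotation vector about the tool's x, y, z in degrees. A call has 1 to 20 rows; each row shifts and turns the commanded pose from where the row before left it, along the tool's axes as they then stand; what a row does not reach is not made up. A row lasts 1/12 s, in which the tool goes at most 41.7 mm and 7.16 degrees, less where a joint would pass 70% of its speed; a pose out of reach is approached as far as the arm can. A call is refused whole if a number of a shift passes 4.17 or a number of a turn 7.16, either way. A call with a gripper value outside its range is refused whole. The fingers move at their own pace and stop on an object; "squeeze" is the grip in N (left out, the last holds). Time passes only in rows, so rows that do not move let the fingers close. It gives the time, the measured TCP pose, the force, the opening and the grip force at its end, in the units of the state.
- robot.get_state(): the state, without advancing time (a new reading comes with each control period).
- optics.capture(name): name is "scene" or "top" or "wrist"; returns a dict with "img" (420x560x3 uint8, blue, green, red), "K" (3x3 intrinsics, pixels), "T" (4x4, takes a point from camera to world coordinates); the wrist camera has in their place "tool_from_camera" (4x4, takes a point from camera to tool coordinates, whose origin is the TCP and whose axes are the flange's). Camera axes: x right, y down, z forward; pixel columns grow to the right and rows downward; lengths in m; the calibration is good to about 2 mm. A picture is of the moment at which its call begins: read the wrist's pose just before it. There is no depth.
- order.close_job(): hands the job in; it is judged then, once.
The state is a dict: "time": time; "q": joint angles; "joint_vel": joint speeds; "joint_efforts": joint torques, N m; "ee_pos": TCP position; "tcp_rot": TCP orientation; "force": force on the tool from outside, world axes, zero at the start; "wrist_torque": the same for the moment, N m; "opening": opening from 0.0 (shut) to 1.0 (fully open); "grip_force": force on a finger pad.
Only numpy, scipy, OpenCV 4.12 (cv2) and the standard library are available. Lean on these libraries where they do the work, as an engineer would, in place of code of your own. Each camera call takes 0.05 s, during which the arm holds its last target. There are 200 camera calls.

## Working session

There is one attempt and no reset: what is moved stays moved. The work goes in short steps, Python scripts to look and compute and a tool call to move; the robot and the scene stay as the last step left them, time stands still between calls to the robot, and variables do not carry over. Pictures are saved under pics/ and viewed, at most 10 in all, crops included, and the job is handed in when it is done.

Besides the shell and the picture viewer there is one more tool, called by a JSON object that holds its "fn" and its "kwargs". step_arm: Moves the arm, as the interface text tells. Its arguments: {"type":"object","properties":{"deltas":{"type":"array"},"squeeze":{"type":"number"}},"required":["deltas"]}

```bash
ls; mkdir -p pics
cat > h.py <<'E'
import numpy as np, cv2
from scipy.spatial.transform import Rotation as R
from bench import robot, optics, order
def grab(n):
    s=robot.get_state(); c=optics.capture(n); K=np.array(c["K"])
    if "T" in c: T=np.array(c["T"])
    else:
        W=np.eye(4); W[:3,:3]=R.from_rotvec(s["tcp_rot"]).as_matrix(); W[:3,3]=s["ee_pos"]
        T=W@np.array(c["tool_from_camera"])
    return c["img"],K,T
def ray(K,T,uv,z):
    uv=np.atleast_2d(np.array(uv,float)); d=np.c_[uv,np.ones(len(uv))]@np.linalg.inv(K).T@T[:3,:3].T
    o=T[:3,3]; return o+d*((z-o[2])/d[:,2])[:,None]
def proj(K,T,P):
    P=np.atleast_2d(P); c=(P-T[:3,3])@T[:3,:3]; p=c@K.T; return p[:,:2]/p[:,2:]
E
python3 - <<'E'
from h import *
s=robot.get_state();print(s)
a,K,T=grab("top");print(K,T)
b,K2,T2=grab("scene");print(T2)
np.savez("v0.npz",a=a,K=K,T=T,b=b,K2=K2,T2=T2)
w,K3,T3=grab("wrist"); print(T3)
cv2.imwrite("pics/top.png",cv2.resize(a,(800,600),interpolation=cv2.INTER_CUBIC)); cv2.imwrite("pics/scene.png",cv2.resize(b,(800,600),interpolation=cv2.INTER_CUBIC))
E
```

```text
pics
{'time': 0.0, 'q': array([ 1.12438098e+00,  3.00501040e-01,  1.52162842e+00,  4.66171993e-05,
        1.32071951e+00, -6.66011947e-02]), 'joint_vel': array([0.00077112, 0.00048138, 0.00072482, 0.00036776, 0.00145965,
       0.00139572]), 'joint_efforts': array([-2.34583451e-03, -5.43498552e+01, -3.61785614e+01, -1.73303488e-04,
        4.15339498e-03, -2.02250044e-05]), 'ee_pos': array([0.20379372, 0.51057506, 0.23068487]), 'tcp_rot': array([-5.92980354e-01, -3.08475252e+00,  1.89063901e-03]), 'force': array([-0.46719544,  0.43815954, -0.6334843 ]), 'wrist_torque': array([-0.0369528 ,  0.05356221,  0.04312931]), 'grip_force': 0.0, 'opening': 1.0020017503070768}
[[538.37192174   0.         291.71994591]
 [  0.         538.37192174 213.20555416]
 [  0.           0.           1.        ]] [[ 1.31014912e-03 -9.84824554e-01  1.73547922e-01  3.04265949e-01]
 [-9.99828821e-01  1.91290589e-03  1.84029950e-02 -7.70565905e-02]
 [-1.84557022e-02 -1.73542325e-01 -9.84653466e-01  1.53074524e+00]
 [ 0.00000000e+00  0.00000000e+00  0.00000000e+00  1.00000000e+00]]
[[ 0.55929577  0.72634204 -0.39951907  0.93843068]
 [ 0.82888297 -0.49691451  0.25696105 -0.30898075]
 [-0.01188521 -0.47487178 -0.87997473  0.87961966]
 [ 0.          0.          0.          1.        ]]
[[ 0.37029386  0.87850175  0.30185616  0.12603581]
 [ 0.92891392 -0.34978568 -0.1215274   0.54046195]
 [-0.00117708  0.32539924 -0.94557599  0.37367362]
 [ 0.          0.          0.          1.        ]]
```

View pics/top.png

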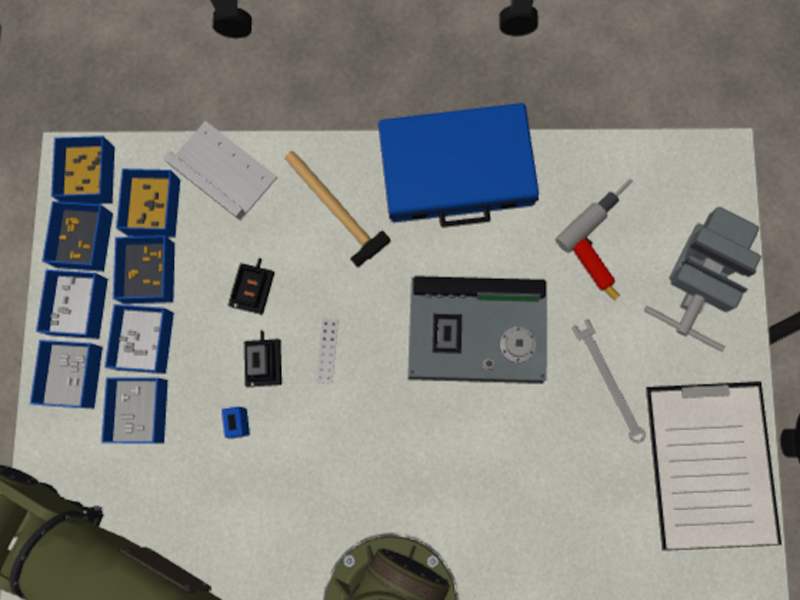

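View pics/scene.png

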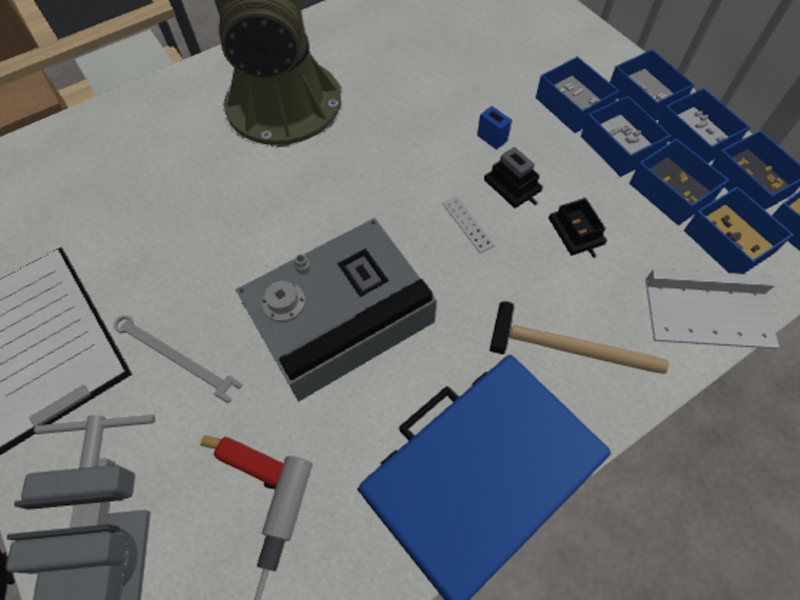

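The top view shows, in 800x600 pixels:
- bay with the flat pack at (447,333)
- cup holding a grey-topped pack at (262,360)
- empty cup, turned, at (251,287)
- blue block at (235,422)

Two things could be the charged pack: the black block with the grey top in the cup at (262,360), and the blue block on the table at (235,422). The first fits, because it stands in a cup and isn't blue. I'll confirm it in an enlarged crop and measure.

Run:
```python
from h import *
d=np.load("v0.npz");a,K,T=d["a"],d["K"],d["T"]
c=a[180:320,145:345]; cv2.imwrite("pics/crop.png",cv2.resize(c,(800,560),interpolation=cv2.INTER_CUBIC))
for n,(u,v),z in [("bay",(447,333),.085),("charged",(257,360),.075),("full",(262,360),.046),("free",(251,290),.046),("blue",(235,422),.06)]:
    print(n,ray(K,T,[(u*.7,v*.7)],z).round(4))
hsv=cv2.cvtColor(a,cv2.COLOR_BGR2HSV); g=cv2.cvtColor(a,cv2.COLOR_BGR2GRAY)
def rects(m,roi,z,mn=30):
    x0,y0,x1,y1=roi; mm=np.zeros_like(g); mm[y0:y1,x0:x1]=m[y0:y1,x0:x1]*255
    cs,_=cv2.findContours(mm,cv2.RETR_CCOMP,cv2.CHAIN_APPROX_NONE)
    for k in cs:
        if cv2.contourArea(k)<mn: continue
        P=ray(K,T,k[:,0,:],z)[:,:2].astype(np.float32)
        print(roi,"c",np.round(cv2.minAreaRect(P*1000),1) if 0 else cv2.minAreaRect(P*1000), "area px",cv2.contourArea(k))
print("charged grey");rects((g>70)&(g<150),(172,240,192,264),.075)
print("cup full dark");rects(g<60,(160,225,205,275),.015)
print("cup free dark");rects(g<70,(150,195,200,222),.015)
print("bay black");rects(g<60,(300,216,326,250),.085)
print("case");rects((g<150),(275,190,395,270),.085,500)
```

```text
bay [[ 0.5043 -0.1075  0.085 ]]
charged [[0.4542 0.2545 0.075 ]]
full [[0.4572 0.2513 0.046 ]]
free [[0.5958 0.2782 0.046 ]]
blue [[0.3377 0.2954 0.06  ]]
charged grey
(172, 240, 192, 264) c ((455.4031066894531, 258.3703308105469), (52.514347076416016, 30.134977340698242), 2.071751356124878) area px 204.5
(172, 240, 192, 264) c ((455.5079345703125, 258.3447570800781), (35.82745361328125, 19.151403427124023), 2.1089446544647217) area px 85.0
cup full dark
(160, 225, 205, 275) c ((461.8269958496094, 270.7415771484375), (26.034957885742188, 11.394207954406738), 2.1274678707122803) area px 36.0
(160, 225, 205, 275) c ((464.73492431640625, 256.5955505371094), (105.99777221679688, 68.31143188476562), 2.2948200702667236) area px 719.5
(160, 225, 205, 275) c ((461.8580017089844, 270.7292785644531), (60.78607177734375, 39.83624267578125), 2.294721841812134) area px 279.5
cup free dark
(150, 195, 200, 222) c ((598.344482421875, 288.0723876953125), (72.24034118652344, 73.0717544555664), 76.13807678222656) area px 512.0
bay black
(300, 216, 326, 250) c ((504.5767822265625, -106.38816833496094), (13.522428512573242, 27.37110137939453), 89.64533233642578) area px 42.5
(300, 216, 326, 250) c ((504.68707275390625, -106.485107421875), (51.637332916259766, 71.08292388916016), 89.86675262451172) area px 490.5
(300, 216, 326, 250) c ((504.5768127441406, -106.3394775390625), (40.672611236572266, 60.10890579223633), 89.55313110351562) area px 296.5
case
(275, 190, 395, 270) c ((512.5388793945312, -164.41758728027344), (259.9471740722656, 201.8464813232422), 88.29052734375) area px 6933.5
```

View pics/crop.png

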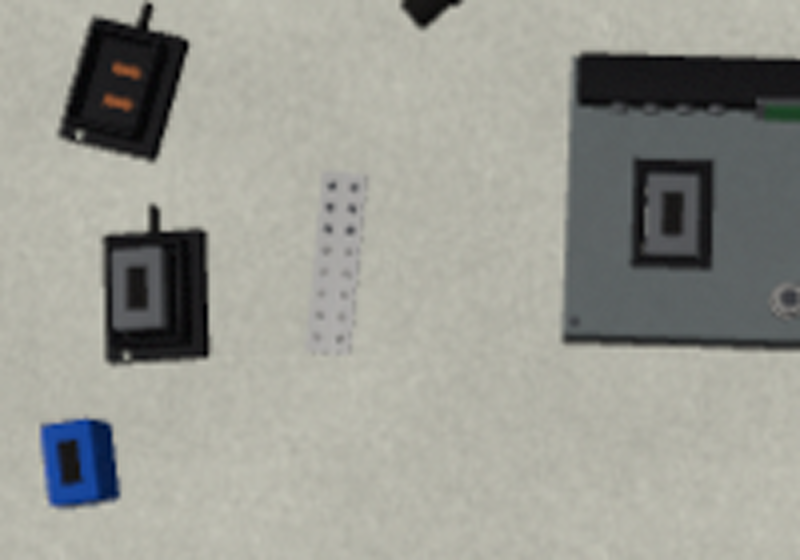

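The crop shows the grey-topped black pack in its cup at crop (137,290) and the blue block apart on the table at (75,465), so the first is the charged one. The flat pack is in the bay at (672,213) and the empty cup with two contacts is at (123,87). Now I'll fly over the cups for a closer wrist view.

{"fn": "step_arm", "kwargs": {"deltas": [[8.5, -3.35, -1.1, -0.45, 0, 0, 0], [8.5, -3.35, -1.1, -0.45, 0, 0, 0], [8.5, -3.35, -1.1, -0.45, 0, 0, 0], [8.5, -3.35, -1.1, -0.45, 0, 0, 0], [8.5, -3.35, -1.1, -0.45, 0, 0, 0], [8.5, -3.35, -1.1, -0.45, 0, 0, 0], [8.5, -3.35, -1.1, -0.45, 0, 0, 0], [8.5, -3.35, -1.1, -0.45, 0, 0, 0], [8.5, -3.35, -1.1, -0.45, 0, 0, 0], [8.5, -3.35, -1.1, -0.45, 0, 0, 0], [8.5, -3.35, -1.1, -0.45, 0, 0, 0], [8.5, 0, 0, 0, 0, 0, -5.6], [8.5, 0, 0, 0, 0, 0, -5.6], [8.5, 0, 0, 0, 0, 0, -5.6], [8.5, 0, 0, 0, 0, 0, -5.6], [8.5, 0, 0, 0, 0, 0, 0], [8.5, 0, 0, 0, 0, 0, 0]]}}

```text
time: 1.57
ee_pos: [0.5012, 0.2618, 0.2806]
tcp_rot: [0.013, -3.141, 0.0]
force: [0.4, 1.0, -0.8]
opening: 0.999
grip_force: 0.0
```

Run:
```python
from h import *
a,K,T=grab("wrist"); np.savez("v1.npz",a=a,K=K,T=T); s=robot.get_state(); print(s["ee_pos"],R.from_rotvec(s["tcp_rot"]).as_matrix().round(4),s["time"],s["q"],s["force"]); cv2.imwrite("pics/w1.png",cv2.resize(a,(800,600)))
```

```text
[0.50122514 0.26182066 0.28063775] [[-1.0e+00 -7.7e-03 -3.0e-04]
 [-7.7e-03  1.0e+00 -1.0e-04]
 [ 3.0e-04 -1.0e-04 -1.0e+00]] 1.6167 [ 4.16610046e-01  3.02657284e-01  1.40296648e+00 -4.44674455e-06
  1.43627393e+00 -1.16192840e+00] [ 0.10273285  0.7423435  -0.46530539]
```

View pics/w1.png

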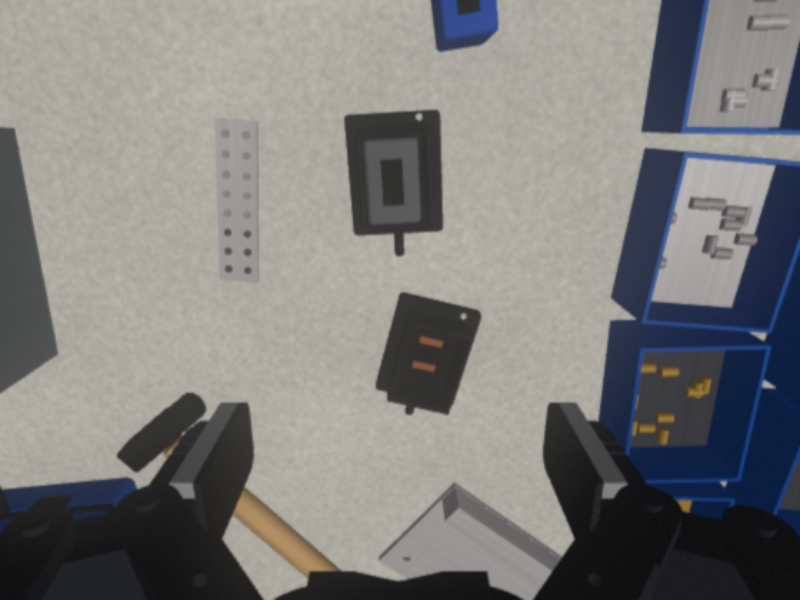

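The wrist view shows the charged pack's grey top at (393,181) with corners about (363,140)-(423,224). The empty cup's base is around (428,352) with contacts at (431,342) and (424,366). Measuring both.

```bash
cat > m.py <<'E'
from h import *
def rects(a,K,T,lo,hi,roi,z,mn=60,save=None):
    g=cv2.cvtColor(a,cv2.COLOR_BGR2GRAY)
    x0,y0,x1,y1=[int(v*.7) for v in roi]; mm=np.zeros_like(g); mm[y0:y1,x0:x1]=((g>=lo)&(g<=hi))[y0:y1,x0:x1]*255
    cs,h=cv2.findContours(mm,cv2.RETR_CCOMP,cv2.CHAIN_APPROX_NONE)
    for i,k in enumerate(cs):
        if cv2.contourArea(k)<mn: continue
        P=ray(K,T,k[:,0,:],z)[:,:2].astype(np.float32)*1000
        (c,s,an)=cv2.minAreaRect(P)
        print("hole" if h[0][i][3]>=0 else "outer","c",np.round(c,1),"s",np.round(s,1),"ang",round(an,2))
E
python3 - <<'E'
from m import *
d=np.load("v1.npz");a,K,T=d["a"],d["K"],d["T"]
g=cv2.cvtColor(a,cv2.COLOR_BGR2GRAY)
print(g[127,245:310]); print(g[90:170,int(.7*375)]); print(g[248,260:345])
print("charged");rects(a,K,T,62,130,(350,120,440,235),.075)
print("base full z.015");rects(a,K,T,0,110,(330,100,460,232),.015)
print("base free z.015");rects(a,K,T,0,110,(360,285,500,405),.015)
h=cv2.cvtColor(a,cv2.COLOR_BGR2HSV); m=cv2.inRange(h,(3,90,60),(20,255,255)); m[:225]=0;m[270:]=0;m[:,:280]=0;m[:,320:]=0
n,_,st,ce=cv2.connectedComponentsWithStats(m); print(st[1:],ray(K,T,ce[1:],.016))
hb=cv2.inRange(h,(100,120,40),(130,255,255))
E
```

```text
[ 65  54  55  53  53  51  51  53  56  52  53  65  76  84  88  88  90  89
  89  88  89  84  66  52  49  50  48  49  49  50  51  49  49  48  48  49
  55  77  89  90  89  91  91  91  91  92  91  88  76  54  50  51  47  48
  49  51  56  51  53  52  54  53  54  70 118]
[ 55  52  52  52  54  53  53  63  75  83  88  91  90  88  90  89  90  90
  90  89  91  90  90  90  89  89  89  88  89  89  89  88  89  90  90  89
  90  89  89  90  90  89  89  89  90  90  89  90  90  90  91  90  90  91
  92  90  90  91  90  90  90  91  91  90  90  88  83  71  57  56  54  54
  55  71 123 170 174 173 175 175]
[167 167 167 168 166 166 166 153  86  55  53  56  54  54  54  52  52  51
  49  50  51  51  51  51  51  50  51  51  49  49  50  50  48  48  50  48
  49  48  49  48  49  49  48  47  48  49  49  49  49  49  48  49  48  49
  49  49  50  48  47  47  48  48  48  47  51  50  54  69 117 163 167 165
 165 166 166 168 170 171 170 169 169 172 172 170 167]
charged
outer c [454.5 256.4] s [55.7 35.6] ang 3.71
hole c [454.8 256.1] s [30.9 15.3] ang 3.95
base full z.015
outer c [455.2 257.5] s [90.6 71.6] ang 3.6
base free z.015
outer c [607.9 285.1] s [ 72.1 102.6] ang 76.31
[[293 235  17   9  89]
 [288 252  17   9  84]] [[0.59443002 0.28925482 0.016     ]
 [0.61769949 0.28357329 0.016     ]]
```

{"fn": "step_arm", "kwargs": {"deltas": [[8.5, 0, -4.1, 0, 0, 0, 0], [8.5, 0, -4.1, 0, 0, 0, 0], [8.5, 0, -4.1, 0, 0, 0, 0], [8.5, 0, -4.1, 0, 0, 0, 0], [8.5, 0, -4.1, 0, 0, 0, 0], [8.5, 0, -4.1, 0, 0, 0, 0], [8.5, 0, -4.1, 0, 0, 0, 0], [8.5, 0, -4.1, 0, 0, 0, 0], [8.5, 0, -4.1, 0, 0, 0, 0], [8.5, 0, 0, 0, 0, 0, 0], [8.5, 0, 0, 0, 0, 0, 0]]}}

```text
time: 2.53
ee_pos: [0.5052, -0.1089, 0.2806]
tcp_rot: [0.008, -3.141, -0.0]
force: [-0.5, 0.2, 0.3]
opening: 0.993
grip_force: 0.0
```

Run:
```python
from m import *
d=np.load("v1.npz");a,K,T=d["a"],d["K"],d["T"]
g=cv2.cvtColor(a,cv2.COLOR_BGR2GRAY); m=((g<110)*255).astype(np.uint8); m[:198]=0;m[292:]=0;m[:,:252]=0;m[:,350:]=0
m=cv2.morphologyEx(m,cv2.MORPH_OPEN,np.ones((13,13),np.uint8))
k=max(cv2.findContours(m,0,1)[0],key=cv2.contourArea); print("free base",cv2.minAreaRect(ray(K,T,k[:,0],.015)[:,:2].astype(np.float32)*1000))
a,K,T=grab("wrist"); np.savez("v2.npz",a=a,K=K,T=T); s=robot.get_state(); print(s["ee_pos"],s["tcp_rot"],s["time"])
cv2.imwrite("pics/w2.png",cv2.resize(a,(800,600)))
u=proj(K,T,[[.505,-.1065,.085]])[0]; print(u/.7)
x,y=(u/.7).astype(int)
print("grey");rects(a,K,T,68,130,(x-45,y-55,x+45,y+55),.085)
print("black");rects(a,K,T,0,62,(x-70,y-85,x+70,y+85),.085)
g=cv2.cvtColor(a,cv2.COLOR_BGR2GRAY);u=u.astype(int); print(g[u[1],u[0]-45:u[0]+45]);print(g[u[1]-50:u[1]+50,u[0]-12])
```

```text
free base ((608.5531005859375, 285.01068115234375), (71.93882751464844, 103.80044555664062), 76.47526550292969)
[ 0.50529657 -0.10752492  0.28065865] [ 1.19819544e-02 -3.14134831e+00 -3.66317395e-04] 2.5833
[403.27073315 254.13473339]
grey
outer c [ 503.5 -108.5] s [36.6 55.7] ang 88.39
hole c [ 504.4 -108.3] s [15.4 31.2] ang 87.69
outer c [ 505.4 -107.6] s [74.8 61.6] ang 0.33
black
outer c [ 504.  -108.4] s [13.1 28.6] ang 87.84
outer c [ 504.2 -108.6] s [53.7 73.7] ang 88.57
hole c [ 503.4 -108.5] s [38.8 58.4] ang 88.36
[111 113 112 113 113 113 112 112 113 112 113 112 113 113 107  75  50  43
  43  44  43  44  44  46  64  70  78  91 101 101 102 102 102 102 102  99
  80  51  46  46  46  46  46  46  46  46  46  46  45  47  58  89 103 105
 104 104 104 105 104 105 105 101  72  49  41  42  46  48  48  48  49  58
  87 113 116 117 117 117 116 117 117 117 118 118 118 117 119 118 117 117]
[117 117 116 117 116 116 116 117 115 113  98  64  49  48  49  49  48  44
  45  53  67  81  92  99 102 103 103 102 102 102 103 102 103 102 101 101
 101 102 102 103 102 102 100 102 102 102 102 102 102 101 102 102 103 102
 102 103 101 102 101 101 102 102 101 102 101 102 102 102 102 102 102 101
 100 100  99  96  84  62  41  39  40  41  43  44  43  45  60  90 110 112
 113 112 113 112 113 113 113 114 114 113]
```

View pics/w2.png

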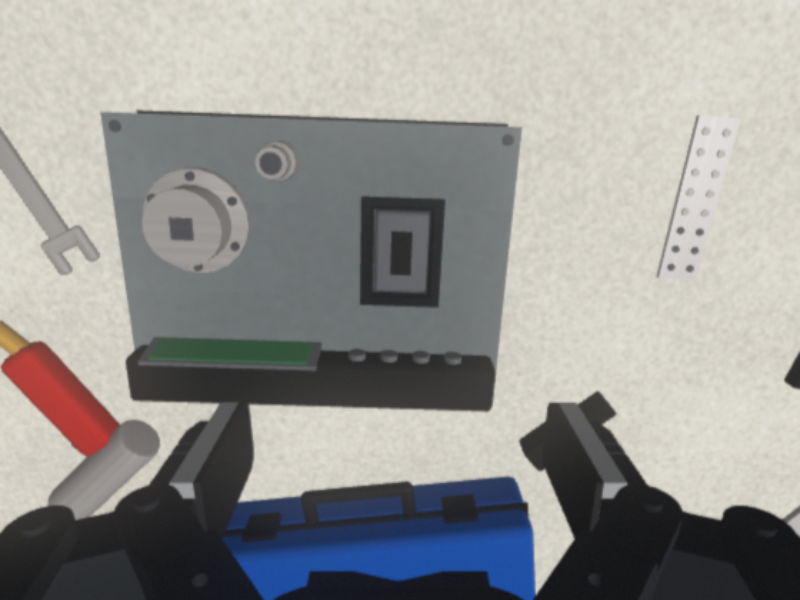

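The bay rim runs (361,197)-(445,306) in the 800x600 view, centred near (402,252). Its size and height agree with the description, and its yaw is about -1.5°. Next I'll lower with the fingers shutting and re-measure from closer, once settled.

{"fn": "step_arm", "kwargs": {"deltas": [[0, 0.1, 0, 3.2, 0, 0, 1.9], [0, 0, 0, 3.2, 0, 0, 0], [0, 0, 0, 3.2, 0, 0, 0], [0, 0, 0, 3.2, 0, 0, 0], [0, 0, 0, 0, 0, 0, 0], [0, 0, 0, 0, 0, 0, 0], [0, 0, 0, 0, 0, 0, 0], [0, 0, 0, 0, 0, 0, 0]]}}

```text
time: 3.25
ee_pos: [0.5054, -0.107, 0.1551]
tcp_rot: [0.034, 3.138, -0.001]
force: [0.1, -0.4, -0.7]
opening: 0.001
grip_force: 0.0
```

Run:
```python
from m import *
s=robot.get_state(); print(s["ee_pos"],s["tcp_rot"],s["time"],s["force"],s["opening"])
for i in range(2):
    a,K,T=grab("wrist")
    u=proj(K,T,[[.504,-.1085,.085]])[0]; x,y=(u/.7).astype(int); print(x,y)
    print("grey");rects(a,K,T,70,150,(x-65,y-80,x+65,y+80),.085,300)
    print("black");rects(a,K,T,0,62,(x-110,y-125,x+110,y+125),.085,300)
np.savez("v3.npz",a=a,K=K,T=T); cv2.imwrite("pics/w3.png",a)
s=robot.get_state(); print(s["ee_pos"],s["tcp_rot"])
```

```text
[ 0.50542578 -0.10700386  0.15508485] [ 3.40290940e-02  3.13807392e+00 -1.37110951e-03] 3.25 [ 0.11646849 -0.38673341 -0.72508558] 0.0008117941749053348
397 319
grey
outer c [ 502.8 -108.6] s [36.5 56.3] ang 88.37
hole c [ 504.4 -108.4] s [14.8 30.4] ang 88.8
outer c [ 505.1 -125.2] s [28.  75.1] ang 88.56
black
outer c [555.5 -92.1] s [26.  11.5] ang 7.89
outer c [ 554.7 -127.4] s [11.8 25.5] ang 82.36
outer c [ 504.3 -108.3] s [13.3 29.1] ang 88.25
outer c [ 517.2 -108.8] s [54.  99.7] ang 88.4
hole c [ 503.  -108.5] s [38.2 57.8] ang 88.33
397 319
grey
outer c [ 503.  -108.6] s [36.5 55.8] ang 88.37
hole c [ 504.1 -108.5] s [14.8 30.4] ang 88.8
outer c [ 504.9 -131.5] s [12.6 75.1] ang 86.37
black
outer c [ 504.1 -108.4] s [13.4 29.1] ang 88.8
outer c [ 517.2 -108.8] s [54.  99.5] ang 88.44
hole c [ 502.7 -108.5] s [38.2 57.8] ang 88.44
[ 0.50510143 -0.10718751  0.15451197] [ 3.44275596e-02  3.13869479e+00 -1.16077255e-03]
```

{"fn": "step_arm", "kwargs": {"deltas": [[0, 0.12, -0.14, 3.2, 0, 0, 0.3], [0, 0, 0, 3.0, 0, 0, 0], [0, 0, 0, 0.2, 0, 0, 0], [0, 0, 0, 0.1, 0, 0, 0], [0, 0, 0, 0.1, 0, 0, 0], [0, 0, 0, 0.1, 0, 0, 0], [0, 0, 0, 0.1, 0, 0, 0], [0, 0, 0, 0, 0, 0, 0]]}}

```text
time: 4.02
ee_pos: [0.5036, -0.1086, 0.0857]
tcp_rot: [0.043, 3.14, -0.001]
force: [0.7, 0.4, -0.2]
opening: -0.001
grip_force: 0.0
```

{"fn": "step_arm", "kwargs": {"deltas": [[0, 0, 0, 0.1, 0, 0, 0], [0, 0, 0, 0.1, 0, 0, 0], [0, 0, 0, 0.1, 0, 0, 0], [0, 0, 0, 0, 0, 0, 0]]}}

```text
time: 4.35
ee_pos: [0.5033, -0.1086, 0.082]
tcp_rot: [0.043, 3.141, -0.0]
force: [-0.2, -0.7, 4.5]
opening: -0.002
grip_force: 2.3
```

{"fn": "step_arm", "kwargs": {"deltas": [[0, 0, 0, 0.1, 0, 0, 0], [0, 0, 0, 0.1, 0, 0, 0], [0, 0, 0, 0, 0, 0, 0]]}}

```text
time: 4.6
ee_pos: [0.5033, -0.1086, 0.0799]
tcp_rot: [0.043, 3.141, -0.0]
force: [-1.1, 0.1, 5.5]
opening: -0.001
grip_force: 2.5
```

{"fn": "step_arm", "kwargs": {"deltas": [[0, 0, 0, 0.1, 0, 0, 0], [0, 0, 0, 0.05, 0, 0, 0], [0, 0, 0, 0, 0, 0, 0]]}}

```text
time: 4.85
ee_pos: [0.5035, -0.1087, 0.079]
tcp_rot: [0.043, 3.14, -0.001]
force: [-3.2, 0.3, 11.3]
opening: -0.001
grip_force: 5.5
```

The force jumped to 11 N at z 0.079, so the carriage is on its stops. I'll let it up and look.

{"fn": "step_arm", "kwargs": {"deltas": [[0, 0, 0, -0.8, 0, 0, 0], [0, 0, 0, -2.0, 0, 0, 0], [6.5, 0, 0, -3.5, 0, 0, 0], [6.5, 0, 0, -1.5, 0, 0, 0], [6.5, 0, 0, 0, 0, 0, 0], [6.5, 0, 0, 0, 0, 0, 0], [6.5, 0, 0, 0, 0, 0, 0]]}}

```text
time: 5.43
ee_pos: [0.5027, -0.1084, 0.1554]
tcp_rot: [-0.043, -3.14, -0.001]
force: [0.1, -0.6, -0.6]
opening: 0.715
grip_force: 0.0
```

Run:
```python
from m import *
s=robot.get_state(); print(s["ee_pos"],s["tcp_rot"],s["time"],s["force"],s["opening"])
a,K,T=grab("wrist")
u=proj(K,T,[[.504,-.1085,.103]])[0]; x,y=(u/.7).astype(int); print(x,y)
print("grey at .103");rects(a,K,T,70,150,(x-72,y-90,x+72,y+90),.103,300)
cv2.imwrite("pics/w4.png",a)
```

```text
[ 0.5027198  -0.10841452  0.15541053] [-4.27670139e-02 -3.13995954e+00 -6.05125135e-04] 5.4333 [ 0.05207438 -0.63835115 -0.55396902] 0.7147136498831392
400 341
grey at .103
outer c [ 501.7 -108.2] s [35.  56.3] ang 88.37
hole c [ 503.7 -108.2] s [14.4 30.6] ang 88.46
outer c [ 505.4 -109.5] s [62.4 79.8] ang 88.46
```

View pics/w4.png

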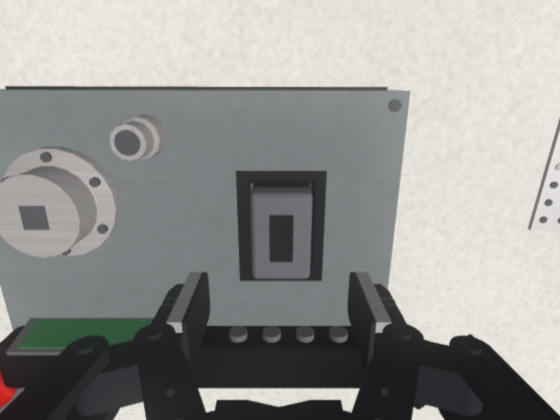

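The pack has sprung up: its grey top at (281,233) now overlaps the far rim edge at (281,278). Gripping it now.

{"fn": "step_arm", "kwargs": {"deltas": [[6.5, -0.05, 0, 3.0, 0, 0, 0], [6.5, 0, 0, 3.0, 0, 0, 0], [6.5, 0, 0, 1.1, 0, 0, 0], [6.5, 0, 0, 0, 0, 0, 0], [3.0, 0, 0, 0, 0, 0, 0], [3.0, 0, 0, 0, 0, 0, 0], [3.0, 0, 0, 0, 0, 0, 0], [3.0, 0, 0, 0, 0, 0, 0], [3.0, 0, 0, 0, 0, 0, 0]], "squeeze": 40}}

```text
time: 6.23
ee_pos: [0.5044, -0.1081, 0.0869]
tcp_rot: [0.043, 3.139, 0.001]
force: [0.2, 6.9, 2.8]
opening: 0.413
grip_force: 40.4
```

{"fn": "step_arm", "kwargs": {"deltas": [[3.0, 0, 0.06, 0, 0, 0, 0], [3.0, 0, 0, -0.3, 0, 0, 0], [3.0, 0, 0, -0.5, 0, 0, 0], [3.0, 0, 0, 0, 0, 0, 0]]}}

```text
time: 6.57
ee_pos: [0.5041, -0.1081, 0.0946]
tcp_rot: [0.043, 3.14, -0.001]
force: [1.2, 1.4, -1.2]
opening: 0.412
grip_force: 40.2
```

{"fn": "step_arm", "kwargs": {"deltas": [[3.0, 0, 0, -1.5, 0, 0, 0], [3.0, 0, 0, -2.5, 0, 0, 0], [3.0, 0, 0, -3.5, 0, 0, 0], [3.0, -0.9, 3.96, 0, 0, 0, 0], [3.0, -0.9, 3.96, 0, 0, 0, 0], [3.0, -0.9, 3.96, 0, 0, 0, 0], [3.0, -0.9, 3.96, 0, 0, 0, 0], [3.0, -0.9, 3.96, 0, 0, 0, 0], [3.0, -0.9, 3.96, 0, 0, 0, 0], [3.0, -0.9, 3.96, 0, 0, 0, 0], [3.0, -0.9, 3.96, 0, 0, 0, 0], [3.0, -0.9, 3.96, 0, 0, 0, 6.05], [3.0, -0.9, 3.96, 0, 0, 0, 6.05], [3.0, 0, 0, 0, 0, 0, 0], [3.0, 0, 0, 0, 0, 0, 0]]}}

```text
time: 7.82
ee_pos: [0.6082, 0.2857, 0.1673]
tcp_rot: [-0.37, -3.119, 0.001]
force: [0.3, -0.2, -2.0]
opening: 0.411
grip_force: 41.6
```

Run:
```python
from m import *
s=robot.get_state(); print(s["ee_pos"],R.from_rotvec(s["tcp_rot"]).as_matrix().round(4)[:,0],s["time"],s["force"],s["opening"])
a,K,T=grab("wrist"); cv2.imwrite("pics/w5.png",a)
c=np.array([.6055,.2864]);th=np.radians(-13.7);A=np.array([[np.cos(th),-np.sin(th)],[np.sin(th),np.cos(th)]])
def box(w,h,z,col):
    P=[np.r_[c+A@np.array(q),z] for q in [(w/2,h/2),(w/2,-h/2),(-w/2,-h/2),(-w/2,h/2)]]
    cv2.polylines(a,[proj(K,T,P).round().astype(int)],True,col,1)
box(.092,.072,.015,(0,255,0)); box(.074,.054,.046,(0,0,255))
cv2.imwrite("pics/w5b.png",cv2.resize(a,(800,600)))
```

```text
[0.60823457 0.28571896 0.1672784 ] [-0.9723  0.2339  0.001 ] 7.8167 [ 0.32793458 -0.21105747 -1.96673475] 0.41141551278138705
```

View pics/w5b.png

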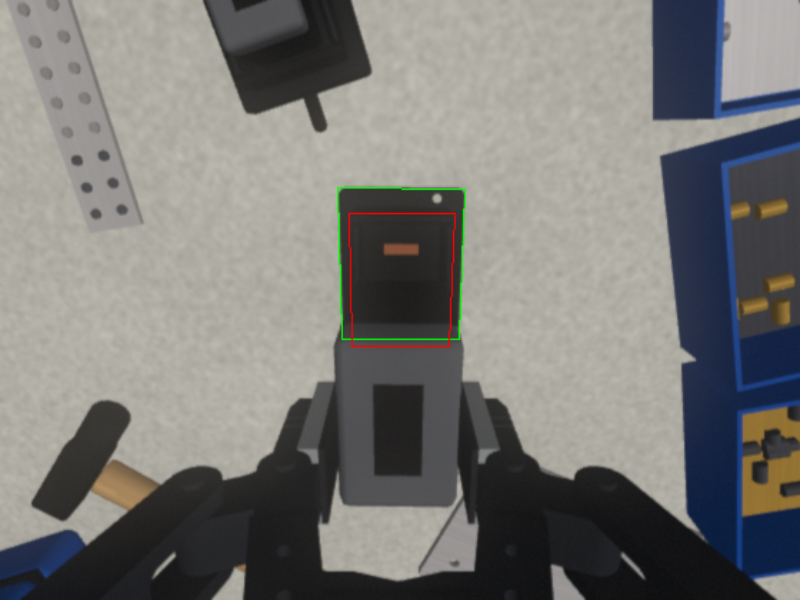

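The green base overlay sits on the real base of the empty cup, (339,187)-(465,339), so its pose is good. I need a 2.7 mm shift before lowering.

{"fn": "step_arm", "kwargs": {"deltas": [[3.0, 0.28, 0, 3.0, 0, 0, 0], [3.0, 0, 0, 3.0, 0, 0, 0], [3.0, 0, 0, 1.0, 0, 0, 0], [3.0, 0, 0, 1.0, 0, 0, 0], [3.0, 0, 0, 1.0, 0, 0, 0], [3.0, 0, 0, 0.9, 0, 0, 0], [3.0, 0, 0, 0, 0, 0, 0]]}}

```text
time: 8.45
ee_pos: [0.6054, 0.2842, 0.068]
tcp_rot: [-0.374, -3.118, 0.001]
force: [0.1, -0.2, -2.2]
opening: 0.408
grip_force: 42.2
```

{"fn": "step_arm", "kwargs": {"deltas": [[3.0, 0, 0.1, 0.25, 0, 0, 0], [3.0, 0, 0, 0.2, 0, 0, 0], [3.0, 0, 0, 0.1, 0, 0, 0], [3.0, 0, 0, 0.1, 0, 0, 0], [3.0, 0, 0, 0, 0, 0, 0]]}}

```text
time: 8.87
ee_pos: [0.6061, 0.2858, 0.0629]
tcp_rot: [0.373, 3.119, 0.0]
force: [-0.1, 0.4, -1.7]
opening: 0.406
grip_force: 42.3
```

{"fn": "step_arm", "kwargs": {"deltas": [[3.0, 0, 0, 0.1, 0, 0, 0], [3.0, 0, 0, 0.1, 0, 0, 0], [3.0, 0, 0, 0.05, 0, 0, 0], [3.0, 0, 0, 0, 0, 0, 0]]}}

```text
time: 9.2
ee_pos: [0.6061, 0.2858, 0.0603]
tcp_rot: [0.374, 3.119, 0.0]
force: [-0.4, -0.9, -0.9]
opening: 0.408
grip_force: 42.3
```

{"fn": "step_arm", "kwargs": {"deltas": [[3.0, 0, 0, 0.07, 0, 0, 0], [3.0, 0, 0, 0.05, 0, 0, 0], [3.0, 0, 0, 0, 0, 0, 0]]}}

```text
time: 9.45
ee_pos: [0.6063, 0.2859, 0.0602]
tcp_rot: [0.373, 3.119, 0.0]
force: [-2.8, -2.3, 7.6]
opening: 0.41
grip_force: 43.4
```

{"fn": "step_arm", "kwargs": {"deltas": [[6.5, 0, 0, 0, 0, 0, 0], [6.5, 0, 0, 0, 0, 0, 0], [6.5, 0, 0, 0, 0, 0, 0], [6.5, 0, 0, 0, 0, 0, 0], [6.5, 0, 0, -1.5, 0, 0, 0], [6.5, 0, 0, -4.0, 0, 0, 0], [6.5, 0, 0, -4.1, 0, 0, 0], [6.5, 3.5, -1.6, 0, 0, 0, 0], [6.5, 3.5, -1.6, 0, 0, 0, 0], [6.5, 3.5, -1.6, 0, 0, 0, 0], [6.5, 3.5, -1.6, 0, 0, 0, 0], [6.5, 0, 0, 0, 0, 0, -5.8], [6.5, 0, 0, 0, 0, 0, -5.8], [6.5, 0, 0, 0, 0, 0, -5.8], [6.5, 0, 0, 0, 0, 0, 0], [6.5, 0, 0, 0, 0, 0, 0], [6.5, 0, 0, 0, 0, 0, 0]]}}

```text
time: 10.87
ee_pos: [0.4549, 0.2566, 0.155]
tcp_rot: [0.097, -3.14, 0.0]
force: [-0.5, -0.9, -0.1]
opening: 0.764
grip_force: 0.0
```

Run:
```python
from m import *
s=robot.get_state(); print(s["ee_pos"],R.from_rotvec(s["tcp_rot"]).as_matrix().round(4)[:,0],s["time"],s["force"],s["opening"])
a,K,T=grab("wrist")
u=proj(K,T,[[.4545,.2564,.075]])[0]; x,y=(u/.7).astype(int); print(x,y)
rects(a,K,T,65,150,(x-75,y-90,x+75,y+90),.075,300)
c,K2,T2=grab("scene")
u=proj(K2,T2,[[.6055,.2864,.06]])[0].astype(int); cc=c[u[1]-50:u[1]+50,u[0]-70:u[0]+70]
cc=cv2.resize(cc,(560,400),interpolation=cv2.INTER_CUBIC)
cv2.imwrite("pics/w6.png",np.vstack([cv2.resize(a,(400,300)),cv2.resize(cc,(400,286))]))
```

```text
[0.45492809 0.25664481 0.15501489] [-9.981e-01 -6.180e-02  1.000e-04] 10.8667 [-0.48609018 -0.85640751 -0.09164102] 0.763936083658659
400 314
outer c [449.9 256.6] s [75.4 57.1] ang 3.61
hole c [454.9 256. ] s [31. 15.] ang 4.22
```

View pics/w6.png

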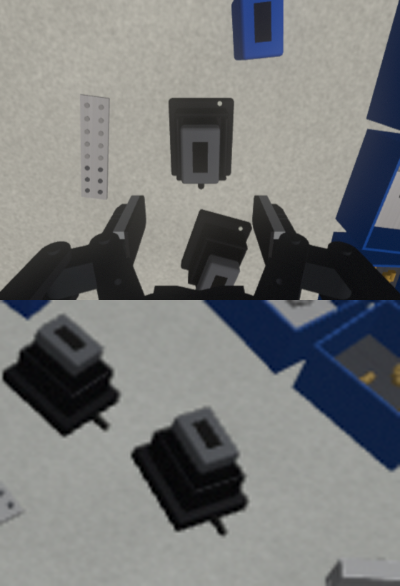

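The upper half shows the charged pack's top at (201,155). The lower half shows the flat pack upright in the other cup at (205,440), seated like the first was. Gripping the charged pack.

{"fn": "step_arm", "kwargs": {"deltas": [[6.5, 0.02, -0.05, 3.5, 0, 0, 0], [6.5, 0, 0, 3.5, 0, 0, 0], [6.5, 0, 0, 2.4, 0, 0, 0], [6.5, 0, 0, 0, 0, 0, 0], [3.0, 0, 0, 0, 0, 0, 0], [3.0, 0, 0, 0, 0, 0, 0], [3.0, 0, 0, 0, 0, 0, 0], [3.0, 0, 0, 0, 0, 0, 0], [3.0, 0, 0, 0, 0, 0, 0], [3.0, 0, 0, 0, 0, 0, 0]], "squeeze": 40}}

```text
time: 11.8
ee_pos: [0.4557, 0.2566, 0.0631]
tcp_rot: [-0.102, 3.137, 0.002]
force: [-0.6, 0.3, 7.2]
opening: 0.403
grip_force: 40.5
```

{"fn": "step_arm", "kwargs": {"deltas": [[3.0, 0, 0, -1.0, 0, 0, 0], [3.0, 0, 0, -3.0, 0, 0, 0], [3.0, 0, 0, -3.5, 0, 0, 0], [3.0, 0, 0, -3.3, 0, 0, 0], [3.0, -0.28, -4.08, 0, 0, 0, 0], [3.0, -0.28, -4.08, 0, 0, 0, 0], [3.0, -0.28, -4.08, 0, 0, 0, 0], [3.0, -0.28, -4.08, 0, 0, 0, 0], [3.0, -0.28, -4.08, 0, 0, 0, 0], [3.0, -0.28, -4.08, 0, 0, 0, 0], [3.0, -0.28, -4.08, 0, 0, 0, 0], [3.0, -0.28, -4.08, 0, 0, 0, 0], [3.0, -0.28, -4.08, 0, 0, 0, 0], [3.0, 0, 0, 0, 0, 0, 5.2], [3.0, 0, 0, 0, 0, 0, 0], [3.0, 0, 0, 0, 0, 0, 0], [3.0, 0, 0, 0, 0, 0, 0]]}}

```text
time: 13.22
ee_pos: [0.5038, -0.1077, 0.1697]
tcp_rot: [0.035, 3.141, -0.0]
force: [0.3, 0.1, -1.3]
opening: 0.409
grip_force: 40.6
```

Run:
```python
from m import *
s=robot.get_state(); print(s["ee_pos"],R.from_rotvec(s["tcp_rot"]).as_matrix().round(4)[:,0],s["time"],s["force"],s["opening"])
a,K,T=grab("wrist"); cv2.imwrite("pics/w7.png",cv2.resize(a,(800,600)))
z=s["ee_pos"][2]+.0125
u=(proj(K,T,[np.r_[s["ee_pos"][:2],z]])[0]/.7).astype(int); print(u)
rects(a,K,T,66,130,(u[0]-62,u[1]-95,u[0]+62,u[1]+90),z,200)
```

```text
[ 0.50379649 -0.10771788  0.16967519] [-9.998e-01  2.230e-02 -5.000e-04] 13.2167 [ 0.26295129  0.11929251 -1.27665854] 0.4086155981107034
[402 426]
outer c [ 501.3 -108.9] s [35.4 56.1] ang 88.16
hole c [ 503.  -109.2] s [14.5 30.6] ang 88.71
```

View pics/w7.png

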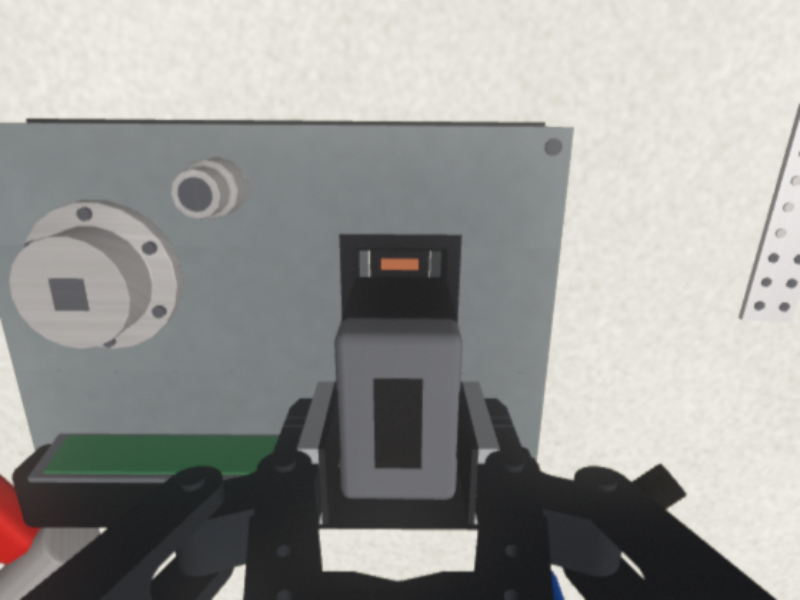

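The pack hangs straight above the bay (bay rim at (340,235), pack top at (400,408)). Lowering in with small corrections.

{"fn": "step_arm", "kwargs": {"deltas": [[3.0, -0.06, -0.03, 2.0, 0, 0, 0.3], [3.0, 0, 0, 1.2, 0, 0, 0], [3.0, 0, 0, 0.3, 0, 0, 0], [3.0, 0, 0, 0.3, 0, 0, 0], [3.0, 0, 0, 0.2, 0, 0, 0], [3.0, 0, 0, 0, 0, 0, 0]]}}

```text
time: 13.77
ee_pos: [0.5046, -0.1087, 0.1295]
tcp_rot: [0.047, 3.141, -0.0]
force: [-0.9, -0.2, -1.4]
opening: 0.409
grip_force: 40.6
```

{"fn": "step_arm", "kwargs": {"deltas": [[3.0, 0, 0.05, 0.2, 0, 0, 0], [3.0, 0, 0, 0.2, 0, 0, 0], [3.0, 0, 0, 0.2, 0, 0, 0], [3.0, 0, 0, 0, 0, 0, 0]]}}

```text
time: 14.1
ee_pos: [0.5043, -0.1084, 0.1228]
tcp_rot: [-0.048, -3.141, -0.0]
force: [0.2, 0.3, -1.9]
opening: 0.408
grip_force: 40.6
```

In cleanly, with no side load.

{"fn": "step_arm", "kwargs": {"deltas": [[3.0, 0, 0, 0.5, 0, 0, 0], [3.0, 0, 0, 0.5, 0, 0, 0], [3.0, 0, 0, 0.5, 0, 0, 0], [3.0, 0, 0, 0.5, 0, 0, 0], [3.0, 0, 0, 0.4, 0, 0, 0], [3.0, 0, 0, 0, 0, 0, 0]]}}

```text
time: 14.6
ee_pos: [0.5042, -0.1082, 0.0981]
tcp_rot: [-0.048, -3.14, -0.001]
force: [2.4, 2.3, -3.5]
opening: 0.41
grip_force: 40.4
```

{"fn": "step_arm", "kwargs": {"deltas": [[3.0, 0, 0.03, 0.25, 0, 0, 0], [3.0, 0, 0, 0.2, 0, 0, 0], [3.0, 0, 0, 0.1, 0, 0, 0], [3.0, 0, 0, 0, 0, 0, 0]]}}

```text
time: 14.93
ee_pos: [0.5044, -0.1081, 0.0934]
tcp_rot: [-0.048, -3.141, -0.0]
force: [0.4, 1.4, -2.0]
opening: 0.407
grip_force: 40.6
```

{"fn": "step_arm", "kwargs": {"deltas": [[3.0, 0, 0, 0.2, 0, 0, 0], [3.0, 0, 0, 0, 0, 0, 0], [6.0, 0, 0, 0, 0, 0, 0], [6.0, 0, 0, 0, 0, 0, 0], [6.0, 0, 0, 0, 0, 0, 0], [6.0, 0, 0, -1.5, 0, 0, 0], [6.0, 0, 0, -3.5, 0, 0, 0], [0, 0, 0, -1.0, 0, 0, 0], [0, 0, 0, 0, 0, 0, 0], [0, 0, 0, 0, 0, 0, 0], [0, 0, 0, 0, 0, 0, 0], [0, 0, 0, 0, 0, 0, 0], [0, 0, 0, 0, 0, 0, 0]]}}

```text
time: 16.02
ee_pos: [0.5041, -0.1081, 0.1506]
tcp_rot: [-0.048, -3.14, -0.001]
force: [1.4, 0.7, 0.6]
opening: 0.001
grip_force: 0.0
```

Run:
```python
from m import *
s=robot.get_state(); print(s["ee_pos"],R.from_rotvec(s["tcp_rot"]).as_matrix().round(4)[:,0],s["time"],s["force"],s["opening"])
a,K,T=grab("wrist"); cv2.imwrite("pics/w8.png",a)
u=proj(K,T,[[.504,-.1085,.103]])[0]; x,y=(u/.7).astype(int)
rects(a,K,T,70,150,(x-72,y-90,x+72,y+90),.103,300)
```

```text
[ 0.50406628 -0.10807844  0.15060726] [-0.9995  0.0307  0.0016] 16.0167 [1.4227582  0.74936307 0.56239053] 0.0006327464421692319
outer c [ 507.6 -108. ] s [34.8 74.8] ang 88.39
hole c [ 503.  -108.2] s [14.6 29.8] ang 88.26
outer c [506.8 -85.5] s [78.3 10.2] ang 0.86
outer c [ 505.3 -133.1] s [ 9.6 78.3] ang 85.74
```

The pack stands proud as the flat one did. Now pressing with the fingers shut.

{"fn": "step_arm", "kwargs": {"deltas": [[0, 0.05, 0, 2.5, 0, 0, 0], [0, 0, 0, 1.8, 0, 0, 0], [0, 0, 0, 0.2, 0, 0, 0], [0, 0, 0, 0.2, 0, 0, 0], [0, 0, 0, 0.2, 0, 0, 0], [0, 0, 0, 0.2, 0, 0, 0], [0, 0, 0, 0.2, 0, 0, 0], [0, 0, 0, 0, 0, 0, 0]]}}

```text
time: 16.73
ee_pos: [0.5044, -0.1082, 0.0991]
tcp_rot: [0.048, 3.14, -0.001]
force: [0.8, 0.0, 1.1]
opening: -0.001
grip_force: 0.6
```

{"fn": "step_arm", "kwargs": {"deltas": [[0, 0, 0, 0.2, 0, 0, 0], [0, 0, 0, 0.2, 0, 0, 0], [0, 0, 0, 0.2, 0, 0, 0], [0, 0, 0, 0.2, 0, 0, 0], [0, 0, 0, 0.2, 0, 0, 0], [0, 0, 0, 0.2, 0, 0, 0], [0, 0, 0, 0.2, 0, 0, 0], [0, 0, 0, 0, 0, 0, 0]]}}

```text
time: 17.4
ee_pos: [0.5043, -0.1082, 0.0846]
tcp_rot: [0.048, 3.14, -0.0]
force: [2.0, -0.1, 2.2]
opening: -0.002
grip_force: 1.2
```

{"fn": "step_arm", "kwargs": {"deltas": [[0, 0, 0, 0.2, 0, 0, 0], [0, 0, 0, 0.15, 0, 0, 0], [0, 0, 0, 0.1, 0, 0, 0], [0, 0, 0, 0, 0, 0, 0]]}}

```text
time: 17.73
ee_pos: [0.5043, -0.1082, 0.0802]
tcp_rot: [0.048, 3.14, -0.0]
force: [2.4, -0.2, 2.8]
opening: -0.006
grip_force: 1.7
```

{"fn": "step_arm", "kwargs": {"deltas": [[0, 0, 0, 0.1, 0, 0, 0], [0, 0, 0, 0.05, 0, 0, 0], [0, 0, 0, 0, 0, 0, 0]]}}

```text
time: 17.98
ee_pos: [0.5043, -0.1082, 0.0791]
tcp_rot: [0.048, 3.14, -0.001]
force: [0.5, 0.5, 10.4]
opening: 0.004
grip_force: 4.6
```

On the stops (10 N, z 0.079). One light extra touch, then I'll let go and look.

{"fn": "step_arm", "kwargs": {"deltas": [[0, 0, 0, 0.02, 0, 0, 0], [0, 0, 0, 0, 0, 0, 0], [0, 0, 0, -0.3, 0, 0, 0], [0, 0, 0, -0.5, 0, 0, 0], [0, 0, 0, -3.0, 0, 0, 0], [0, 0, 0, -3.8, 0, 0, 0], [0, 0, 0, 0, 0, 0, 0], [0, 0, 0, 0, 0, 0, 0], [0, 0, 0, 0, 0, 0, 0]]}}

```text
time: 18.73
ee_pos: [0.5035, -0.108, 0.1539]
tcp_rot: [-0.048, -3.14, -0.0]
force: [-0.3, -0.0, 0.1]
opening: -0.003
grip_force: 0.0
```

Run:
```python
from m import *
s=robot.get_state(); print(s["ee_pos"],s["time"],s["force"])
a,K,T=grab("wrist")
u=proj(K,T,[[.504,-.1085,.085]])[0]; x,y=(u/.7).astype(int)
rects(a,K,T,70,150,(x-65,y-80,x+65,y+80),.085,300)
b,K2,T2=grab("scene"); b=cv2.resize(b[110:310,150:430],(560,400))
cv2.imwrite("pics/w9.png",np.vstack([cv2.resize(a,(400,300)),cv2.resize(b,(400,286))]))
```

```text
[ 0.50349076 -0.10799956  0.15387235] 18.7333 [-0.34065873 -0.03849255  0.07804809]
outer c [ 508.7 -108.6] s [36.8 67. ] ang 88.27
hole c [ 503.7 -108. ] s [14.7 30.4] ang 88.27
outer c [ 504.6 -111.2] s [53.6 77.2] ang 85.94
```

View pics/w9.png

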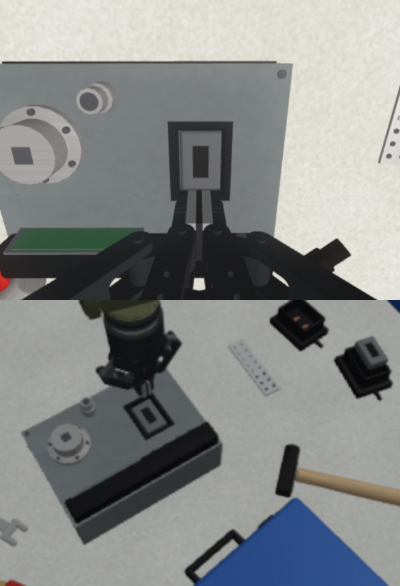

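The pack lies level inside the black rim at (200,160). The flat pack stands in the other cup at (370,355), and the socket, coupon and other parts haven't moved. The pad measures 14.7 x 30.4 mm at deck height, which matches the locked state. Handing in.

```bash
python3 -c "
from bench import order; print(order.close_job())"
```

```text
the job is handed in; nothing more can be done
None
```

The flat pack stands upright in the charger cup that was empty, the charged pack is latched level with the deck in the bay, and the job is handed in at about 19 s on the robot's clock, with the highest press reading about 11 N.

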